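# Shim the short foot of a rocking balance

### The arm

A 6-joint arm with a two-finger parallel gripper is mounted at the origin on a cart in front of the work surface, level with it; the furniture and walls round the work are solid. World frame = base frame: x ahead of the robot, y to its left, z up, the work surface at z = 0. Lengths are in mm, angles in degrees, forces in N, time in s.
With the tool pointing down it reaches from about 375 to 825 mm from the base axis. Payload 5.5 kg.
Tool frame: the origin (TCP) lies on the centre line of the jaws, within the pads' length; the fingertips stand 11 mm ahead of it and the grasp point (between the pads) lies 8 mm behind it (arm.tip_extent is the distance from the TCP to the fingertips, in mm); z points along the fingers, y is the direction in which the jaws open and shut (so a half turn about z gives the same grasp; the last joint's range is limited). The gripper opens to 85 mm and grips with 20 to 120 N. Pads are 22 mm wide; open, the fingers measure 114 mm over their backs; the gripper's body (76 mm by 85 mm) begins 54 mm behind the grasp point. The pads swing forward as they close: fully open they stand 13 mm farther back than shut.
Start: joints at [-74.542, 17.962, -2.699, 69.339, 0, 90], TCP at [159.92, -578.291, 242.299] pointing down, gripper open.
Joint ranges: [-152.73, 152.73], [-39.44, 99.34], [-58.76, 71.6], [-118.89, 123.64], [-81.53, 83.1], [-180, 180]. Speed limits (degrees/s): [136.94, 136.94, 172.46, 180, 180, 180].

### API

Orientations are given as a 3x3 rotation matrix whose columns are the frame's x, y, z axes.
In Python, from bench import arm, effector, cams gives the robot as it stands. Calls block until the motion is done:
- arm.move_ptp(position, orientation): joint-space move of the TCP to a pose.
- arm.move_l(position, max_speed=150, rot=None, until_force=None): straight line of the TCP; rot=None keeps the orientation; max_speed is the mean speed in mm/s. With until_force (N) it stops when the force on the tool has changed by that much, and returns True; else False.
- arm.set_joints(angles): joint-space move.
- effector.set_gripper(opening): finger opening in mm; the grip force is fixed at half the most; returns when the fingers have stopped.
- arm.hold(seconds).
- arm.solve_ik(position, orientation): joint angles nearest the present ones, or None.
- cams.snapshot(name): name is "scene" or "top" or "wrist"; returns the picture (400x640x3 uint8, red, green, blue); there is no depth.
- cams.camera_info(name): a dict with "vfov" (degrees; the focal length in pixels is half the picture's height over the tangent of half this angle, whatever the lens; pixels are square), "cx", "cy" (the principal point, pixels), "world_to_cam" (4x4, takes a point from world to camera coordinates); the wrist camera has in their place "mount" (4x4, takes a point from camera to tool coordinates, whose origin is the TCP and whose axes are the flange's). Camera axes: x right, y down, z forward; pixel columns grow to the right and rows downward; lengths in mm; the calibration is good to about 2 mm. A picture is of the moment at which its call begins: read the wrist's pose just before it. camera_info takes no time and is no camera call.
A pose or a line that the arm cannot do raises arm.Unreachable and nothing moves.
- arm.hand_in(): hands the job in, once; it reports no verdict.
Readings, each from a call of its own:
- arm.read_time(): time.
- arm.read_joint_pos(): joint angles.
- arm.read_qd(): joint speeds.
- arm.read_tau(): joint torques, N m.
- arm.read_tool_pos(): TCP position.
- arm.read_orientation(): TCP orientation.
- arm.read_force(): force on the tool from outside, world axes, zero at the start.
- arm.read_moment(): the same for the moment, N m.
- arm.read_width(): finger opening in mm.
Only numpy, scipy, OpenCV 4.12 (cv2) and the standard library are available. Lean on these libraries where they do the work, as an engineer would, in place of code of your own. Each camera call takes 0.05 s, during which the arm holds its last target. There are 200 camera calls.

### The job

The laboratory balance on the worktop rocks, because its foot at the front left corner (the corner with the round black pad) is too short and hangs in the air. Push the orange wedge along the worktop, thin edge first, under that foot until it sits snugly against it and the rocking stops, and no further: the balance must stay level and must not be shoved along by more than a centimetre. Then press down firmly on the round black pad above that foot to prove that it no longer gives, and draw clear; nothing is to be lifted, and the small things around are to be left alone.

Things in the scene. Friction and masses are not known exactly. Their poses are not given: they have to be found in the camera images.
- balance: Low white and grey balance, 3 kg, loose (a shove over about 10 N slides it): housing 200 x 200 mm, 20 to 62 mm above the worktop, steel pan on top (to 71 mm). Origin: centre of the footprint, at worktop height; x from its display side to its back, y left, z up. Feet at x, y = +-80 mm. It stands level on three feet; a push of about 3 N on the front left corner (-80, +80) rocks it over.
- short_foot (a joint): How far the sole of the short front left foot hangs above the worktop while the balance stands level, in m (6 to 10 mm, different each time). The foot is locked by its nut and does not turn or slide in the work.
- foot_sole (a point): Middle of the flat sole (25 mm across) of the short foot, at balance x = -80, y = +80 mm, in the air. The wedge first touches the edge of the sole on the side it comes from, 12.5 mm before this point.
- corner_pad: Round black rubber pad, 30 mm across, 5 mm thick, fixed on top of the housing straight above the short foot. Origin: centre of its underside, 62 mm above the worktop; its top is at 67 mm. A push of 5 to 15 N from above is plenty.
- wedge: Loose orange wedge, 110 mm long, 60 wide, 120 g, flat on the worktop left of the balance, thin edge towards the short foot (within 0.15 rad; 20 to 75 mm short of its rim, up to 15 mm aside). Origin: centre of its underside; x along its length to the thin edge, z up. The top slopes evenly from 20 mm thick at the back to 2 mm at the thin edge, and friction holds it under the foot when let go.
- wedge_back (a point): Middle of the lower edge of the wedge's upright square back face (wedge x = -55 mm; 60 mm wide, 20 mm tall): push here along wedge +x. The wedge slides under about 1 N; once it takes up the foot the resistance grows to about 10 N within some 5 mm. Pushed further it jams, and the balance is shoved along with it.
- vial: Bystander: sample vial with black cap, 24 mm across, 57 mm tall, standing to the left of the balance, farther from the robot than the wedge. Origin: centre of its underside.
- pliers: Bystander: red-handled pliers lying flat, 56 x 127 x 18 mm, to the left of the balance, farther from the robot than the wedge. Origin: centre of the underside.
- bottle: Bystander: white sample bottle, 40 mm across, 96 mm tall, standing to the right of the balance. Origin: centre of its underside.
- petri: Bystander: petri dish, 60 mm across, 14 mm tall, to the right of the balance. Origin: centre of its underside.
Mind the look-alikes: they are no part of the job. Leave any green, grey or turquoise look-alike of the wedge alone.

How it is judged (in metres and radians):
On the way, in this order (a step that is already met when the one before it is completed fails the run):
1. the wedge lies under the short foot and bears on it, the balance level (within 0.015 rad), the pad not pressed (x of foot_sole in the frame of wedge between -0.055 and 0.055 m and y of foot_sole in the frame of wedge between -0.03 and 0.03 m and contact force between wedge and balance above 0.3 N and angle between wedge's own z axis and vertical below 0.03 rad and angle between balance's own z axis and vertical below 0.015 rad and contact force between the fingers and corner_pad below 0.5 N), for 0.2 s.
2. the fingers press the pad down with more than 4 N and the balance stays level (within 0.015 rad) (contact force between the fingers and corner_pad above 4 N and angle between balance's own z axis and vertical below 0.015 rad), for 0.2 s.
At the end, for the whole second after the job is handed in: The wedge lies flat on the worktop under the short foot (middle of the sole above it) and bears on it with more than 0.3 N, the balance is level within 0.015 rad, at rest and within 12 mm of where it stood (x of foot_sole in the frame of wedge between -0.055 and 0.055 m and y of foot_sole in the frame of wedge between -0.03 and 0.03 m and contact force between wedge and balance above 0.3 N and angle between wedge's own z axis and vertical below 0.03 rad and angle between balance's own z axis and vertical below 0.015 rad and distance of balance from where it was at the start of the episode below 0.012 m and linear speed of each of balance, wedge below 0.01 m/s); the robot touches nothing.
It fails at once if the wedge is lifted (more than 8 mm off the worktop) or tipped (height (world z) of wedge above 0.008 m or angle between wedge's own z axis and vertical above 0.25 rad).
It fails at once if the balance is lifted off (more than 12 mm), or shoved more than 30 mm (height (world z) of balance above 0.012 m or distance of balance from where it was at the start of the episode above 0.03 m).
It fails at once if a bystander is moved more than 15 mm (distance of any of vial, pliers, bottle, petri from where it was at the start of the episode above 0.015 m).
It also fails if it takes over 54 s, if anything falls off the work surface, if the arm or the gripper's body presses on something with over 40 N, if the wrist force passes 120 N, or if a joint passes its speed limit or range.

## Working session

There is one attempt and no reset: what is moved stays moved. The work goes in short steps, each a Python script; the robot and the scene stay as the last script left them, time stands still between calls to the robot, and variables do not carry over. Pictures are saved under pics/ and viewed, about 8 in all and at most 12, crops included, and the job is handed in when it is done.

```bash
mkdir -p pics; python3 - <<'E'
from bench import arm,cams
import cv2,numpy as np
for n in("scene","top"):
    im=cams.snapshot(n); cv2.imwrite(f"pics/{n}0.png",im[:,:,::-1]); i=cams.camera_info(n)
    print(n,i)
print(cams.camera_info("wrist"),arm.read_time())
a=cv2.imread("pics/scene0.png");b=cv2.imread("pics/top0.png")
cv2.imwrite("pics/both0.png",cv2.resize(np.vstack([a,b]),(480,600)))
E
```

```text
scene {'vfov': 45.122767419155245, 'cx': 322.0131648739489, 'cy': 198.58620104849027, 'world_to_cam': array([[-8.83244496e-01, -4.68904416e-01, -2.79462191e-03,
         5.24896021e+02],
       [-2.37048688e-01,  4.51639374e-01, -8.60133592e-01,
         1.60373412e+02],
       [ 4.04582601e-01, -7.59045799e-01, -5.10061167e-01,
         1.48425250e+03],
       [ 0.00000000e+00,  0.00000000e+00,  0.00000000e+00,
         1.00000000e+00]])}
top {'vfov': 43.22630443257626, 'cx': 328.6811604263266, 'cy': 198.84038868364414, 'world_to_cam': array([[-2.69452854e-02, -9.99518494e-01, -1.53860868e-02,
         9.56053257e+01],
       [-9.83695576e-01,  2.92502571e-02, -1.77446997e-01,
         5.69135980e+02],
       [ 1.77811602e-01,  1.03538655e-02, -9.84010077e-01,
         1.72490389e+03],
       [ 0.00000000e+00,  0.00000000e+00,  0.00000000e+00,
         1.00000000e+00]])}
{'vfov': 68.29988910168652, 'cx': 316.0244290901994, 'cy': 195.43328671145255, 'mount': array([[-1.06628101e-04, -9.57395640e-01, -2.88779463e-01,
         7.35856862e+01],
       [ 9.99999993e-01, -1.17684163e-04,  2.09232490e-05,
        -2.76127896e-01],
       [-5.40165966e-05, -2.88779458e-01,  9.57395645e-01,
        -1.31505388e+02],
       [ 0.00000000e+00,  0.00000000e+00,  0.00000000e+00,
         1.00000000e+00]])} 0.1
```

View pics/top0.png

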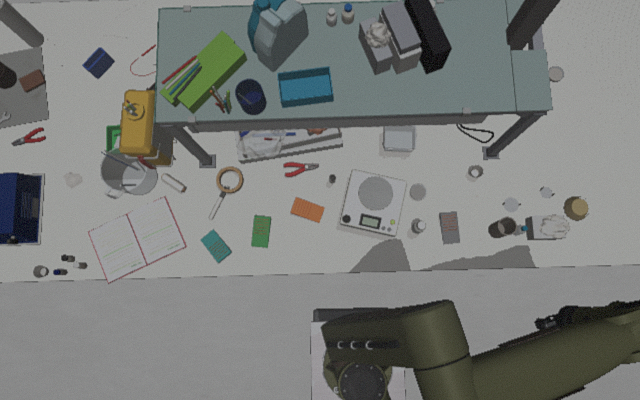

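View pics/scene0.png

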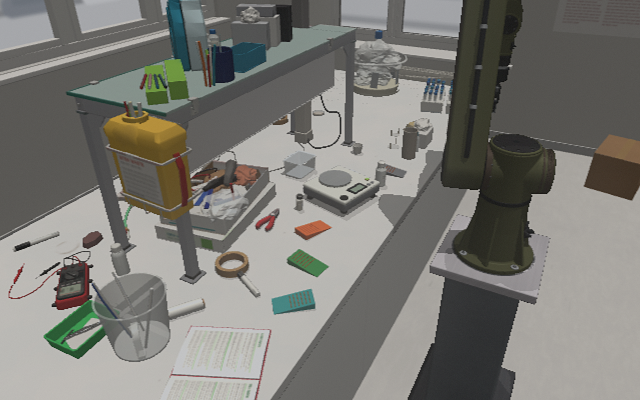

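The top view shows the orange wedge at (307,209), the balance at (374,202) and its pad at about (347,218). The green (261,231), turquoise (216,246) and grey (449,227) wedges are look-alikes. I'll enlarge both views.

```bash
python3 - <<'E'
import cv2,numpy as np
b=cv2.imread("pics/top0.png")[165:245,280:420];a=cv2.imread("pics/scene0.png")[160:245,285:395]
r=lambda i,s:cv2.resize(i,None,fx=s,fy=s,interpolation=cv2.INTER_CUBIC)
p=r(b,5);q=r(a,5)
cv2.imwrite("pics/crop_top.png",p)
cv2.imwrite("pics/crop_scene.png",q)
E
cat > h.py <<'E'
import numpy as np
from scipy.optimize import least_squares
from bench import arm,cams,effector
def K(i): f=200/np.tan(np.radians(i["vfov"]/2)); return np.array([[f,0,i["cx"]],[0,f,i["cy"]],[0,0,1]])
def w2c(n,pos=None,R=None):
    i=cams.camera_info(n)
    if n!="wrist": return K(i),i["world_to_cam"]
    T=np.eye(4);T[:3,:3]=R;T[:3,3]=pos
    return K(i),np.linalg.inv(T@i["mount"])
def ray(k,M,uv):
    d=M[:3,:3].T@np.linalg.solve(k,[uv[0],uv[1],1]); return -M[:3,:3].T@M[:3,3],d
def atz(k,M,uv,z):
    c,d=ray(k,M,uv); return c+d*(z-c[2])/d[2]
def tri(obs):
    A=[];b=[];
    for k,M,uv in obs:
        c,d=ray(k,M,uv);d/=np.linalg.norm(d);P=np.eye(3)-np.outer(d,d);A.append(P);b.append(P@c)
    x=np.linalg.solve(sum(A),sum(b)); return x,[np.linalg.norm(P@x-q) for P,q in zip(A,b)]
E
```

```text
(no output)
```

View pics/crop_top.png

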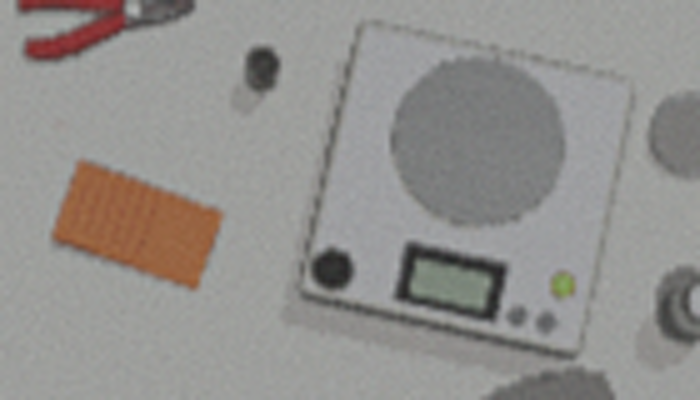

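View pics/crop_scene.png

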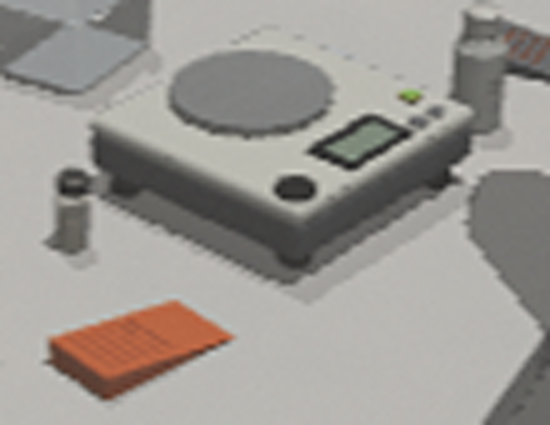

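The crops confirm that the orange wedge's ribbed thick end faces left and its thin edge faces the pad. The pad is at crop pixels top (332,268) and scene (295,188). The wedge corners in the top crop are (78,160), (53,238), (222,212) and (196,290).

```bash
cat > m1.py <<'E'
from h import *
T=w2c("top");S=w2c("scene")
ct=lambda x,y:((x+.5)/5-.5+280,(y+.5)/5-.5+165)
cs=lambda x,y:((x+.5)/5-.5+285,(y+.5)/5-.5+160)
np.set_printoptions(precision=1,suppress=True)
for n,a,b,z in[("pad",(332,268),(295,188),67),("thinL",(222,212),(178,301),2),("thinR",(196,290),(234,337),2),("backL",(78,160),(50,345),20),("backR",(53,238),(108,380),20),("FL",(302,295),(295,215),62),("BL",(365,22),(93,122),62),("FR",(578,355),(475,112),62)]:
    x,r=tri([T+(ct(*a),),S+(cs(*b),)]);print(n,x,np.array(r),"top@z",atz(*T,ct(*a),z),"scene@z",atz(*S,cs(*b),z))
print("vial",atz(*T,ct(262,65),57),"shelf edge z?",tri([T+((158,120),),S+((77,93),)]))
E
python3 m1.py
```

```text
pad [499.4  21.2  65.4] [0.2 0.2] top@z [499.   21.2  67. ] scene@z [498.5  23.7  67. ]
thinL [550.4  97.4   2.5] [0.8 0.8] top@z [551.2  97.7   2. ] scene@z [549.9  96.6   2. ]
thinR [495.6 118.    2.3] [0.7 0.7] top@z [495.  117.8   2. ] scene@z [496.6 117.8   2. ]
backL [589.4 199.8  15.7] [0.5 0.5] top@z [589.1 199.7  20. ] scene@z [585.6 205.1  20. ]
backR [534.  218.9  17.8] [0.7 0.7] top@z [533.  218.4  20. ] scene@z [533.1 221.8  20. ]
FL [485.   43.7  59.4] [3.4 3.4] top@z [481.4  42.5  62. ] scene@z [486.6  48.2  62. ]
BL [675.4  -8.3  57.1] [0.1 0.1] top@z [674.3  -8.   62. ] scene@z [670.7  -0.7  62. ]
FR [ 435.2 -146.5   59.3] [0.7 0.7] top@z [ 434.3 -146.3   62. ] scene@z [ 434.2 -141.6   62. ]
vial [646.6  65.6  57. ] shelf edge z? (array([784., 598., 523.]), [np.float64(92.45850456299604), np.float64(92.45850456299597)])
```

```bash
cat >> h.py <<'E'
def Rdir(d):
    x=np.array([d[0],d[1],0.]);x/=np.linalg.norm(x);z=np.array([0,0,-1.]);return np.c_[x,np.cross(z,x),z]
E
python3 - <<'E'
from h import *
import cv2
R=Rdir((-.35,-.937))
print(arm.tip_extent)
for s in(1,-1):
    Rs=R@np.diag([s,s,1]); print(s,arm.solve_ik([567,225,60],Rs),arm.solve_ik([499,22,90],Rs))
arm.move_ptp([555,185,200],R)
p,Ro=arm.read_tool_pos(),arm.read_orientation()
im=cams.snapshot("wrist");cv2.imwrite("pics/w1.png",im[:,:,::-1]);np.savez("w1.npz",p=p,R=Ro)
print(p,arm.read_time(),arm.read_force(),arm.read_joint_pos())
E
```

```text
11.0
1 [ 21.64443514  26.33832735 -15.59448423  48.06718842   0.
 -47.87326797] [  2.52443164  14.02517157 -29.21711839  46.75771003   0.
 -66.99327147]
-1 [ 21.64443514  26.33832735 -15.59448423  48.06718842   0.
 132.12673203] [  2.52443164  14.02517157 -29.21711839  46.75771003   0.
 113.00672853]
[555.24040055 184.40672612 200.0370749 ] 3.1667 [ 0.07783337 -0.18604203  0.31837287] [ 1.83712495e+01  1.74665659e+01 -8.95270146e+00  6.35773650e+01
 -8.79413311e-03 -5.10768190e+01]
```

View pics/w1.png

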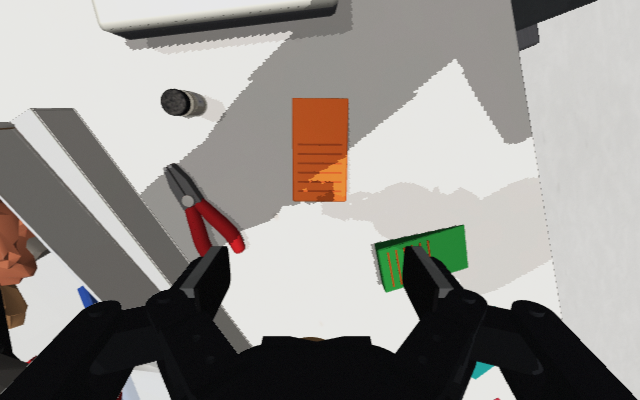

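The wrist view shows the wedge with its thin edge at (292,98)–(348,98) and back edge at (294,201)–(346,201). The green look-alike's nearest corners are (375,245) and (387,291), and a pliers handle tip is at (240,246), so I need to check both for descent clearance.

```bash
cat >> m1.py <<'E'
print("----")
w=np.load("w1.npz");W=w2c("wrist",w["p"],w["R"])
g={}
for n,uv,z in[("thinL",(292,98),2),("thinR",(348,98),2),("backL",(294,201),20),("backR",(346,201),20),("backLlow",(294,201),0),("green",(375,245),15),("green",(387,291),15),("green",(463,226),15),("pliers",(240,246),10),("vial",(176,102),57)]:
    g[n]=atz(*W,uv,z);print(n,g[n])
C=dict(thinL=(222,212),thinR=(196,290),backL=(78,160),backR=(53,238))
for n in C:print(n,*tri([W+({"thinL":(292,98),"thinR":(348,98),"backL":(294,201),"backR":(346,201)}[n],),T+(ct(*C[n]),)]))
b=(g["backL"]+g["backR"])/2;t=(g["thinL"]+g["thinR"])/2;d=(t-b)[:2];print("back",b,"thin",t,"len",np.linalg.norm(d),"dir",d/np.linalg.norm(d))
E
python3 m1.py|sed -n '/----/,$p'
```

```text
----
thinL [550.2  98.7   2. ]
thinR [494.5 119.5   2. ]
backL [587.5 201.1  20. ]
backR [533.5 221.4  20. ]
backLlow [591.2 206.6   0. ]
green [519.1 286.8  15. ]
green [523.8 352.1  15. ]
green [416.6 299.4  15. ]
pliers [671.1 233.8  10. ]
vial [644.4  68.5  57. ]
thinL [550.5  98.2   3.6] [np.float64(0.6862951955468719), np.float64(0.686295195546804)]
thinR [494.8 118.6   3.3] [np.float64(0.9008163634100703), np.float64(0.9008163634101319)]
backL [586.9 199.1  27.7] [np.float64(0.774237457649632), np.float64(0.7742374576494033)]
backR [532.6 218.2  28. ] [np.float64(0.9385457984474792), np.float64(0.9385457984473657)]
back [560.5 211.3  20. ] thin [522.4 109.1   2. ] len 109.05219205229028 dir [-0.3 -0.9]
```

```bash
python3 - <<'E'
from h import *
np.set_printoptions(precision=2,suppress=True)
d=np.array([-.349,-.937]);n=np.array([.937,-.349]);b=np.array([561,211.])
R=Rdir(d);P=lambda s,l,z:list(b+d*s+n*l)+[z]   # s: TCP past wedge back's start, l lateral
effector.set_gripper(30);print(arm.read_width())
arm.move_ptp(P(-32,0,80),R)
print("desc",arm.move_l(P(-32,0,17),60,until_force=5),arm.read_tool_pos())
print("approach",arm.move_l(P(-9,0,17),40,until_force=4))
f0=arm.read_force()
print("push",arm.move_l(P(58,6,17),40,until_force=4.5),arm.read_tool_pos(),arm.read_force()-f0,arm.read_time())
import cv2
p,Ro=arm.read_tool_pos(),arm.read_orientation()
im=cams.snapshot("wrist");cv2.imwrite("pics/w2.png",im[:,:,::-1]);np.savez("w2.npz",p=p,R=Ro)
E
```

```text
29.99142747318136
desc False [572.54 241.18  17.43]
approach False
push False [546.39 154.66  16.99] [-0.15 -1.9  -0.41] 8.0917
```

View pics/w2.png

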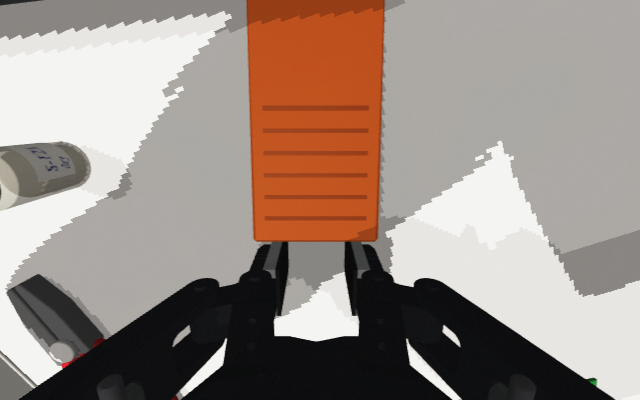

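The wedge sits square against both fingers, with its back edge at about row 240, columns 254–377. I'll push on slowly with a force stop.

```bash
python3 - <<'E'
from h import *
import cv2
np.set_printoptions(precision=2,suppress=True)
d=np.array([-.349,-.937]);n=np.array([.937,-.349]);b=np.array([561,211.])
P=lambda s,l,z:list(b+d*s+n*l)+[z]
f0=arm.read_force();print(f0)
r=arm.move_l(P(118,8,17),12,until_force=6.5)
p=arm.read_tool_pos();print("push",r,p,"s",(p[:2]-b)@d,arm.read_force()-f0,arm.read_time())
arm.hold(.3);print(arm.read_force())
for c in("top","scene"):cv2.imwrite(f"pics/{c}1.png",cams.snapshot(c)[:,:,::-1])
r=lambda i,s:cv2.resize(i,None,fx=s,fy=s,interpolation=cv2.INTER_CUBIC)
cv2.imwrite("pics/c1.png",np.hstack([r(cv2.imread("pics/top1.png")[165:245,280:420],3),r(cv2.imread("pics/scene1.png")[165:245,285:400],3)]))
E
```

```text
[-0.81 -0.35  0.83]
push True [532.86 114.02  17.01] s 100.69269047567458 [ 1.15  1.3  -0.14] 11.3917
[0.91 0.57 0.86]
```

View pics/c1.png

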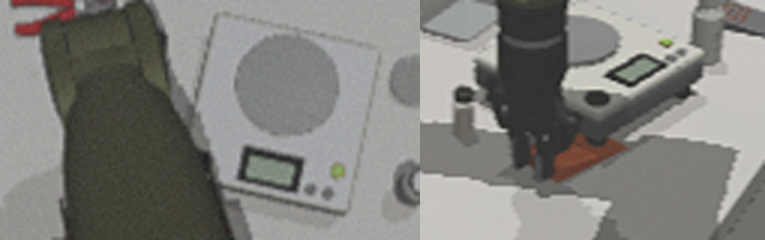

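```bash
python3 - <<'E'
from h import *
np.set_printoptions(precision=2,suppress=True)
d=np.array([-.349,-.937]);n=np.array([.937,-.349]);b=np.array([561,211.])
P=lambda s,l,z:list(b+d*s+n*l)+[z]
sl=lambda:round(float((arm.read_tool_pos()[:2]-b)@d),2)
print(sl())
for s in(101.5,102.5,103.5,104.5):
    r=arm.move_l(P(s,7,17),8,until_force=8.5)
    print(s,r,sl(),arm.read_force(),-arm.read_force()[:2]@d)
    if r or -arm.read_force()[:2]@d<-99 or abs(arm.read_force()[:2]@d)>8: break
arm.hold(.2);print(sl(),arm.read_force(),arm.read_time())
E
```

```text
100.67
101.5 False 100.84 [ 1.66  3.73 -2.59] 4.075505310136087
102.5 False 100.94 [ 3.63  6.96 -2.05] 7.79079201098149
103.5 False 101.04 [ 2.69  9.87 -2.81] 10.18168668017504
101.02 [ 2.85 10.69 -2.9 ] 12.7917
```

```bash
python3 - <<'E'
from h import *
import cv2
np.set_printoptions(precision=2,suppress=True)
d=np.array([-.349,-.937]);n=np.array([.937,-.349]);b=np.array([561,211.])
P=lambda s,l,z:list(b+d*s+n*l)+[z]
R=Rdir(d)
arm.move_l(P(75,7,17),60)
arm.move_l(P(75,7,150),150)
effector.set_gripper(0)
arm.move_l([519,75,150],120)
p,Ro=arm.read_tool_pos(),arm.read_orientation()
im=cams.snapshot("wrist");cv2.imwrite("pics/w3.png",im[:,:,::-1]);np.savez("w3.npz",p=p,R=Ro)
print(p,arm.read_time(),arm.read_force())
E
```

```text
[519.33  75.06 150.21] 15.6083 [-0.48  0.75  0.3 ]
```

View pics/w3.png

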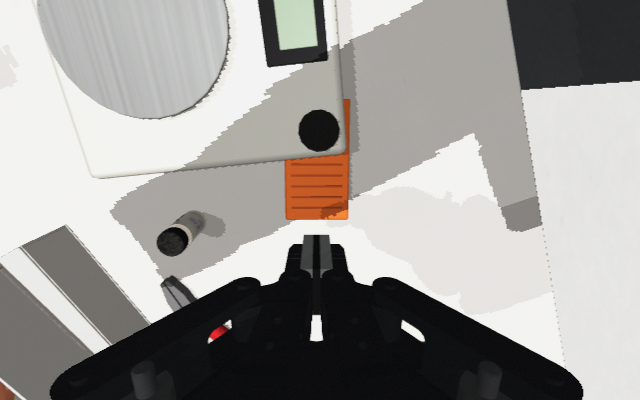

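The wedge is now under the corner, back edge at row 219, columns 286–348. The pad is at (319,130), nearly in line with the wedge axis. Next I'll localise the pad and press it.

```bash
python3 - <<'E'
from h import *
import cv2
np.set_printoptions(precision=2,suppress=True)
w=np.load("w3.npz");W=w2c("wrist",w["p"],w["R"])
c=atz(*W,(319,130),67);bk=(atz(*W,(286,219),20)+atz(*W,(348,219),20))/2
T=w2c("top")
print("pad",c,"wedge back",bk,"dist",np.linalg.norm((c-bk)[:2]))
if np.linalg.norm(c[:2]-[499,22])<12:
    arm.move_l([c[0],c[1],95],100)
    arm.hold(.2);f0=arm.read_force()
    r=arm.move_l([c[0],c[1],72],12,until_force=6)
    print(r,arm.read_tool_pos(),arm.read_force()-f0)
    z=arm.read_tool_pos()[2]
    for k in range(8):
        z-=.7;arm.move_l([c[0],c[1],z],10);arm.hold(.15);f=arm.read_force()[2]-f0[2];print(arm.read_tool_pos()[2],f)
        if f>9:break
    arm.hold(.6);print(arm.read_force()-f0,arm.read_tool_pos())
    print(arm.read_time())
E
```

```text
pad [497.27  22.48  67.  ] wedge back [528.5 103.1  20. ] dist 86.45251633835657
True [497.25  22.49  78.01] [-0.89 -0.84  5.7 ]
78.00927272377739 8.192277824305101
77.8971973720111 14.761664726294732
[-5.13 -0.02 15.57] [497.3   22.53  77.88]
19.4667
```

The pad carried about 15 N and gave only 0.1 mm. Contact came with the fingertips at 67.0 mm, as expected for a level balance. Now I'll draw clear and look once more.

```bash
python3 - <<'E'
from h import *
import cv2
p=arm.read_tool_pos()
arm.move_l([p[0],p[1],160],80)
arm.move_l([519,75,160],120);p=arm.read_tool_pos()
w=cams.snapshot("wrist")[:,:,::-1]
arm.move_l([470,330,220],200)
arm.hold(.5)
t=cams.snapshot("top")[165:245,280:420,::-1];s=cams.snapshot("scene")[165:245,285:400,::-1]
r=lambda i,k:cv2.resize(i,None,fx=k,fy=k,interpolation=cv2.INTER_CUBIC)
cv2.imwrite("pics/c2.png",np.vstack([r(t,5),cv2.copyMakeBorder(r(s,2.5),0,0,0,700-int(115*2.5+.5),cv2.BORDER_CONSTANT)[:,:700]]))
cv2.imwrite("pics/w4.png",w)
print(arm.read_time(),arm.read_force())
E
```

```text
23.4167 [-0.76243009 -0.6634121  -0.22289533]
```

View pics/c2.png

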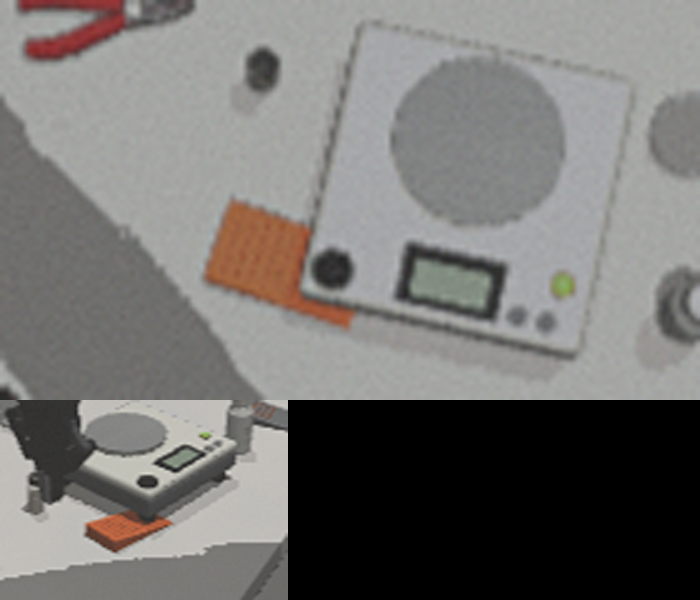

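The balance's corners and pad are at the same crop pixels as before: (365,22), (632,78), (578,355), and pad (332,268). The wedge is under the foot and the vial and pliers have not moved. The robot is clear, so I'm handing in.

```bash
python3 -c "
from bench import arm
arm.hand_in();print(arm.read_time())"
```

```text
the job is handed in; nothing more can be done
the job is handed in; nothing more can be done
```

I pushed the orange wedge under the short foot, pressed the pad to prove it holds, drew clear and handed in at about 23.4 s of the 54 s allowed.

- **Wedge:** I pushed it square-on with both fingertips against its back. It met the foot with the thin edge roughly 35 mm past the sole's rim. The first push stopped at its 6.5 N limit but the force then fell to about 1 N, so I pushed again. It reached about 11 N, and the fingers advanced only about 0.4 mm more, so I took it as snug.
- **Pad:** I held about 15 N on it for over 0.6 s, and it gave only about 0.1 mm. Contact came with the fingertips at 67.0 mm, as expected for a level balance.
- **Final pictures:** The balance's corners and pad are at the same pixels as at the start, so it moved no more than a pixel (about 2–3 mm). The wedge lies flat under the foot, and the vial, pliers and other things in view did not move.
- **Disagreements:** Triangulating the wedge's back top edge from the wrist and top views gave about 28 mm instead of 20 mm, so I used the given height there. The gap from wedge to rim measured about 77 mm, against the stated maximum of 75 mm. I did not directly measure the force between wedge and foot after letting go.

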